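# Find the rocking corner of the can gauge plate and flatten its shim

## Task

The aluminium plate of the can gauge rocks at one corner: press down on its corners with the fingertips until you have found the one that gives, pressing that corner right down. Then press flat the bent-up steel shim tongue at that same corner, and leave the other three tongues bent up as they are. Only touch and press, do not bend any tongue upwards, leave the can end, stamp, cap and hex key where they lie, and finish clear of everything.

Things in the scene. Friction and masses are not known exactly. Their poses are not given: they have to be found in the camera images.
- frame: The fixed grey levelling frame of a can gauge, 210 x 210 mm and 20 mm high, standing on a plywood board whose top is 55 mm above the cart deck (z = 0), turned by up to 20 degrees either way. It never moves. Origin: centre of its underside. Its x axis points from the near rail to the far rail, y to the left, z up. It carries the plate and, at each corner, a bent-up steel shim tongue.
- plate: Aluminium plate, 150 x 150 mm with four cut corners, 14 mm thick, level on a sprung centre pivot in the frame. Origin: centre of its underside, 16 mm above the frame's underside; its top is 30 mm above it. In its middle is a ring 68 mm across, 6 mm high, holding a can end. Three corners are solid; one, any of the four, gives when pressed (cannot be seen).
- corner_a (a point): Point on the plate's top face at its far left corner, 70 mm from its centre along the diagonal, 22 mm inside the cut edge; press straight down here. A solid corner does not give. The loose one sinks about 4.5 mm here under a push growing to about 2 N, then meets a hard stop; it springs back when let go.
- corner_b (a point): Point on the plate's top face at its far right corner, 70 mm from its centre along the diagonal, 22 mm inside the cut edge; press straight down here. A solid corner does not give. The loose one sinks about 4.5 mm here under a push growing to about 2 N, then meets a hard stop; it springs back when let go.
- corner_c (a point): Point on the plate's top face at its near right corner, 70 mm from its centre along the diagonal, 22 mm inside the cut edge; press straight down here. A solid corner does not give. The loose one sinks about 4.5 mm here under a push growing to about 2 N, then meets a hard stop; it springs back when let go.
- corner_d (a point): Point on the plate's top face at its near left corner, 70 mm from its centre along the diagonal, 22 mm inside the cut edge; press straight down here. A solid corner does not give. The loose one sinks about 4.5 mm here under a push growing to about 2 N, then meets a hard stop; it springs back when let go.
- tongue_a (a point): Press point on top of the far left shim tongue, 30 mm out from its hinge. The tongue is a steel leaf 42 x 30 x 4 mm sticking out diagonally past the plate's far left corner, bent up 14 degrees. Hinge: 96 mm from the frame's centre, across the diagonal, 22 mm above the frame's underside. The point starts 31 mm above that underside and is 24 mm above it when flat; 126 mm from the centre.
- tongue_b (a point): Press point on top of the far right shim tongue, 30 mm out from its hinge. The tongue is a steel leaf 42 x 30 x 4 mm sticking out diagonally past the plate's far right corner, bent up 14 degrees. Hinge: 96 mm from the frame's centre, across the diagonal, 22 mm above the frame's underside. The point starts 31 mm above that underside and is 24 mm above it when flat; 126 mm from the centre.
- tongue_c (a point): Press point on top of the near right shim tongue, 30 mm out from its hinge. The tongue is a steel leaf 42 x 30 x 4 mm sticking out diagonally past the plate's near right corner, bent up 14 degrees. Hinge: 96 mm from the frame's centre, across the diagonal, 22 mm above the frame's underside. The point starts 31 mm above that underside and is 24 mm above it when flat; 126 mm from the centre.
- tongue_d (a point): Press point on top of the near left shim tongue, 30 mm out from its hinge. The tongue is a steel leaf 42 x 30 x 4 mm sticking out diagonally past the plate's near left corner, bent up 14 degrees. Hinge: 96 mm from the frame's centre, across the diagonal, 22 mm above the frame's underside. The point starts 31 mm above that underside and is 24 mm above it when flat; 126 mm from the centre.
- shim_a (a joint): Angle of the far left shim tongue (rad): 0 to 0.02 at the start (bent up), 0.25 = flat on the frame. It moves under about 4 N at the tongue point, stops hard when flat and stays where it is left. At a solid corner there is no room for it: there it jams at about 0.1 and stays half down.
- shim_b (a joint): Angle of the far right shim tongue (rad): 0 to 0.02 at the start (bent up), 0.25 = flat on the frame. It moves under about 4 N at the tongue point, stops hard when flat and stays where it is left. At a solid corner there is no room for it: there it jams at about 0.1 and stays half down.
- shim_c (a joint): Angle of the near right shim tongue (rad): 0 to 0.02 at the start (bent up), 0.25 = flat on the frame. It moves under about 4 N at the tongue point, stops hard when flat and stays where it is left. At a solid corner there is no room for it: there it jams at about 0.1 and stays half down.
- shim_d (a joint): Angle of the near left shim tongue (rad): 0 to 0.02 at the start (bent up), 0.25 = flat on the frame. It moves under about 4 N at the tongue point, stops hard when flat and stays where it is left. At a solid corner there is no room for it: there it jams at about 0.1 and stays half down.
- can_end: Loose round aluminium can end, 57 mm across, 7 mm high, lying in the ring in the middle of the plate; origin at the centre of its underside. A bystander.
- date_stamp: Loose hand stamp with a red handle, 34 x 34 x 70 mm, standing on the board to the right of the frame, about 145 mm from its centre; origin at the centre of its underside. A bystander.
- ferrule_cap: Loose round light-coloured cap, 50 mm across, 10 mm high, on the board to the left of the frame; origin at the centre of its underside. A bystander.
- hex_key: Loose dark L-shaped hex key, 30 x 88 x 4 mm, on the board in front of the frame; origin at the centre of its underside. A bystander.

How it is judged:
By the outcome, as a careful person would: the job done as asked, in the order asked, and still so for the second after the job is handed in, with the robot touching nothing.
It also fails if it takes over 48 s, if anything falls off the work surface, if the arm or the gripper's body presses on something with over 40 N, if the wrist force passes 120 N, or if a joint passes its speed limit or range.

## Robot

A 6-joint arm with a two-finger parallel gripper is mounted at the origin on a cart in front of the work surface, level with it; the furniture and walls round the work are solid. World frame = base frame: x ahead of the robot, y to its left, z up, the work surface at z = 0. Lengths are in mm, angles in rad, forces in N, time in s.
With the tool pointing down it reaches from about 400 to 925 mm from the base axis. Payload 12.5 kg.
Tool frame: the origin (TCP) lies at the very end of the fingers, on their centre line; the grasp point (between the pads) lies 19 mm behind it; z points along the fingers, y is the direction in which the jaws open and shut (so a half turn about z gives the same grasp; the last joint's range is limited). The gripper opens to 95 mm and grips with 3 to 60 N. Pads are 20 mm wide; open, the fingers measure 119 mm over their backs; the gripper's body (75 mm by 180 mm) begins 59 mm behind the grasp point.
Start: joints at [1.224, 0.491, 1.559, -0, 1.092, -0.106], TCP at [149.033, 606.993, 178.261] pointing down, gripper open.
Joint ranges: [-3.1, 3.1], [-0.84, 2.19], [0.05, 2.79], [-1.13, 4.28], [0.06, 2.93], [-2.69, 2.69]. Speed limits (rad/s): [2.22, 2.22, 2.79, 3.14, 3.14, 3.14].

## Interface

Orientations are given as [roll, pitch, yaw] about the fixed x, y, z axes, in that order (R = Rz(yaw) Ry(pitch) Rx(roll)).
In Python, from cell import env, read_camera, get_calibration gives the robot as it stands.
- The arm moves only by the tool arm_command, never from a script. Its argument "targets" is a list of rows, each a list of 3 entries, a list of its own where there are three numbers: the turn, a rotation vector about the tool's x, y, z in rad, then the shift along the tool's x, y, z in m, then the closure in counts, from 0 (fully open) to 255 (shut). In form: [[[rx, ry, rz], [tx, ty, tz], fingers], ...]. A call has 1 to 8 rows; each row is the pose to reach, as a shift and turn from the pose commanded when the call began, along the tool's axes at that moment; what a row does not reach only later rows make up. A row lasts 1/10 s, in which the tool goes at most 50 mm and 8.59 degrees, less where a joint would pass 70% of its speed; a pose out of reach is approached as far as the arm can. A call with a gripper value outside its range is refused whole. The fingers move at their own pace and stop on an object; the grip force is fixed at half the most. Time passes only in rows, so rows that repeat a pose let the fingers close. It gives the time, the measured TCP pose, the force and the opening at its end, in the units of the state.
- env.state(): the state, without advancing time (a new reading comes with each control period).
- read_camera(name): name is "scene" or "top" or "wrist"; returns (picture, depth): 480x640x3 uint8, blue, green, red; 480x640 float32, mm along the optical axis (not along the pixel's ray), 0 where there is no reading.
- get_calibration(name): a dict with "vfov" (degrees; the focal length in pixels is half the picture's height over the tangent of half this angle, whatever the lens; pixels are square), "cx", "cy" (the principal point, pixels), "world_from_camera" (4x4, takes a point from camera to world coordinates). Camera axes: x right, y down, z forward; pixel columns grow to the right and rows downward; lengths in mm; the calibration is good to about 2 mm. A picture is of the moment at which its call begins: read the wrist's pose just before it. get_calibration takes no time and is no camera call; for the wrist camera it gives the pose at the moment of the call.
- env.job_done(): hands the job in, once; it reports no verdict.
The state is a dict: "t": time; "joints": joint angles; "qvel": joint speeds; "tau": joint torques, N m; "eef_pos": TCP position; "tcp_rot": TCP orientation; "ft_force": force on the tool from outside, world axes, zero at the start; "moment": the same for the moment, N m; "opening": opening from 0.0 (shut) to 1.0 (fully open).
Only numpy, scipy, OpenCV 4.12 (cv2) and the standard library are available. Lean on these libraries where they do the work, as an engineer would, in place of code of your own. Each camera call takes 0.05 s, during which the arm holds its last target.

## Working session

There is one attempt and no reset: what is moved stays moved. The work goes in short steps, Python scripts to look and compute and a tool call to move; the robot and the scene stay as the last step left them, time stands still between calls to the robot, and variables do not carry over. Pictures are saved under pics/ and viewed, and the job is handed in when it is done.

Besides the shell and the picture viewer there is one more tool, called by a JSON object that holds its "method" and its "body". arm_command: Moves the arm, as the interface text tells. Its arguments: {"type":"object","properties":{"targets":{"type":"array"}},"required":["targets"]}

```bash
ls; mkdir -p pics
python3 - <<'E'
from cell import env, read_camera, get_calibration
import cv2, numpy as np
s=env.state();print(s)
for n in ["scene","top"]:
    p,d=read_camera(n); cv2.imwrite(f"pics/{n}0.png",p); np.save(f"pics/{n}0.npy",d)
    c=get_calibration(n); print(n,c)
    np.savez(f"pics/{n}cal.npz",**{k:np.array(v) for k,v in c.items()})
E
```

```text
pics
{'t': 0.0, 'joints': array([ 1.22441895e+00,  4.91540708e-01,  1.55946240e+00,  3.70390529e-06,
        1.09172346e+00, -1.05583294e-01]), 'qvel': array([ 0.00068777, -0.00082088, -0.00116567, -0.00048   ,  0.00145665,
       -0.00042177]), 'tau': array([-1.17532083e-03, -6.12655878e+01, -2.58166677e+01,  6.91979821e-02,
        4.84183151e-02, -1.49339239e-04]), 'eef_pos': array([148.91120697, 606.69426558, 177.6690328 ]), 'tcp_rot': array([-3.14046540e+00, -1.22766737e-04,  2.90079679e+00]), 'ft_force': array([-0.90056179, -0.63794158, -0.31173881]), 'moment': array([0.01069416, 0.05261825, 0.01895975]), 'opening': 0.998357167811146}
scene {'vfov': 48.953778608598526, 'cx': 318.886931038642, 'cy': 235.70562068470863, 'world_from_camera': array([[ 8.22661459e-01, -3.64682678e-01,  4.36158994e-01,
         1.55669429e+02],
       [-5.68493918e-01, -5.18831831e-01,  6.38457670e-01,
        -5.22751344e+02],
       [-6.54128337e-03, -7.73188254e-01, -6.34142836e-01,
         6.34554111e+02],
       [ 0.00000000e+00,  0.00000000e+00,  0.00000000e+00,
         1.00000000e+00]])}
top {'vfov': 46.57360091122715, 'cx': 329.108280491496, 'cy': 234.48820534742777, 'world_from_camera': array([[-4.40356574e-02, -9.74422049e-01,  2.20369078e-01,
         3.68611647e+02],
       [-9.99018402e-01,  4.18894310e-02, -1.44051375e-02,
         3.82093802e+01],
       [ 4.80554828e-03, -2.20787104e-01, -9.75310187e-01,
         9.67628918e+02],
       [ 0.00000000e+00,  0.00000000e+00,  0.00000000e+00,
         1.00000000e+00]])}
```

View pics/top0.png

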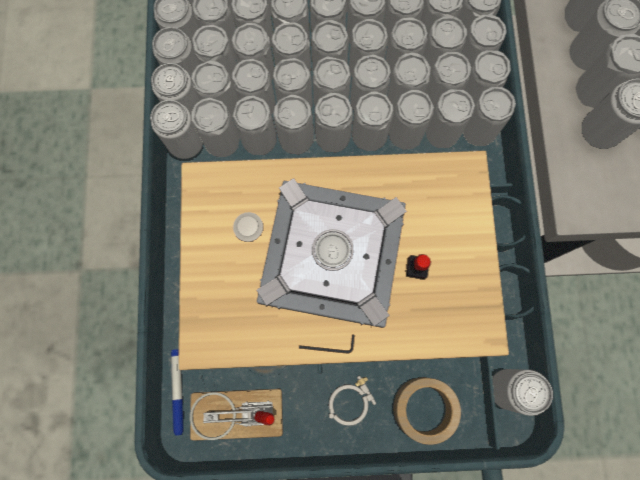

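View pics/scene0.png

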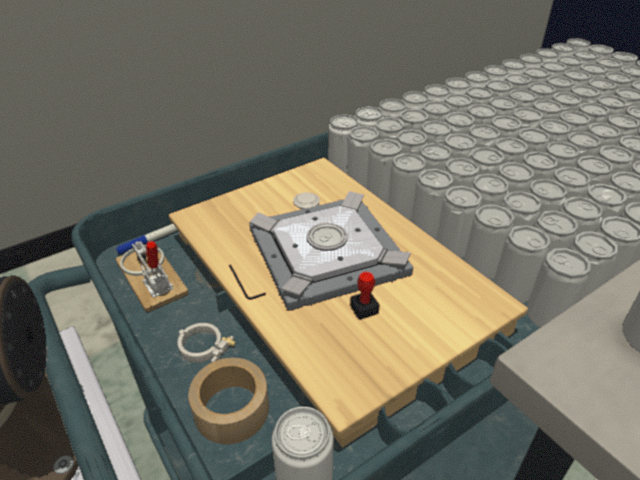

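The top view shows the frame centred at about pixel (332, 252), turned slightly. The tongues are at about (290,190) far left, (397,208) far right, (375,313) near right and (270,292) near left. The stamp is at (419,266), the cap at (248,227) and the hex key at (330,346). Next I'll measure the frame pose.

```bash
cat > h.py <<'E'
import numpy as np, cv2
def cloud(d,c):
    H,W=d.shape; f=H/2/np.tan(np.radians(float(c['vfov']))/2)
    u,v=np.meshgrid(np.arange(W),np.arange(H))
    P=np.stack([(u-c['cx'])/f*d,(v-c['cy'])/f*d,d],-1)
    T=np.array(c['world_from_camera']); return P@T[:3,:3].T+T[:3,3]
def unproj(c,uv,z):
    f=240/np.tan(np.radians(float(c['vfov']))/2); T=np.array(c['world_from_camera'])
    uv=np.atleast_2d(uv).astype(float)
    r=np.stack([(uv[:,0]-c['cx'])/f,(uv[:,1]-c['cy'])/f,np.ones(len(uv))],-1)@T[:3,:3].T
    return T[:3,3]+r*((z-T[2,3])/r[:,2])[:,None]
def proj(c,P):
    f=240/np.tan(np.radians(float(c['vfov']))/2); T=np.array(c['world_from_camera'])
    q=(np.atleast_2d(P)-T[:3,3])@T[:3,:3]
    return np.stack([q[:,0]/q[:,2]*f+c['cx'],q[:,1]/q[:,2]*f+c['cy']],-1)
E
python3 - <<'E'
from h import *
for n in ["top","scene"]:
    c=dict(np.load(f"pics/{n}cal.npz")); d=np.load(f"pics/{n}0.npy")
    P=cloud(d,c); 
    box=(d>0)&(P[...,0]>350)&(P[...,0]<900)&(abs(P[...,1])<300)
    z=P[...,2]
    print(n,"hist",np.histogram(z[box],np.arange(40,110,3)))
    m=box&(z>68)&(z<82+15)
    k,l,st,ce=cv2.connectedComponentsWithStats(m.astype(np.uint8))
    i=1+np.argmax(st[1:,4]); print(st[i])
    Q=P[l==i][:,:2].astype(np.float32); print(cv2.minAreaRect(Q))
    for zz in [(71,79),(81,89)]:
        s=(l==i)&(z>zz[0])&(z<zz[1]); print(zz,np.median(z[s]),cv2.minAreaRect(P[s][:,:2].astype(np.float32)))
    im=cv2.imread(f"pics/{n}0.png")
    if n=="top": cv2.imwrite("pics/topc.png",cv2.resize(im[165:340,225:445],None,fx=3.4,fy=3.4,interpolation=cv2.INTER_CUBIC))
E
```

```text
top hist (array([  398,   476,   465,  3480, 27145, 17447,  1619,   881,   549,
         534,  1638,  4087,  1486,  1531,  5153,  3907,  1235,   749,
         588,   613,   618,   788,  1451]), array([ 40,  43,  46,  49,  52,  55,  58,  61,  64,  67,  70,  73,  76,
        79,  82,  85,  88,  91,  94,  97, 100, 103, 106, 109]))
[  257   178   150   149 15812]
((542.8292236328125, 20.58843994140625), (212.2861785888672, 214.12635803222656), 76.74453735351562)
(71, 79) 74.47119536508467 ((542.7191772460938, 20.63854217529297), (212.1732635498047, 211.1837921142578), 76.71708679199219)
(81, 89) 84.61891454801054 ((543.2991333007812, 20.474197387695312), (213.02586364746094, 212.4088134765625), 76.49857330322266)
scene hist (array([  638,   998,  1069,  1074, 23950, 12540,  1003,   837,   741,
         634,  1045,  3591,   885,  1064,  3831,  2557,  1012,   630,
         561,   702,   808,   965,  1177]), array([ 40,  43,  46,  49,  52,  55,  58,  61,  64,  67,  70,  73,  76,
        79,  82,  85,  88,  91,  94,  97, 100, 103, 106, 109]))
[  249   191   164   115 10723]
((541.0989990234375, 20.118209838867188), (215.29795837402344, 214.31442260742188), 76.56207275390625)
(71, 79) 74.47475658743201 ((541.4151611328125, 19.965797424316406), (215.2969207763672, 212.0009002685547), 76.62544250488281)
(81, 89) 84.66886223889355 ((541.0730590820312, 19.465103149414062), (211.46229553222656, 214.3194580078125), 76.64513397216797)
```

View pics/topc.png

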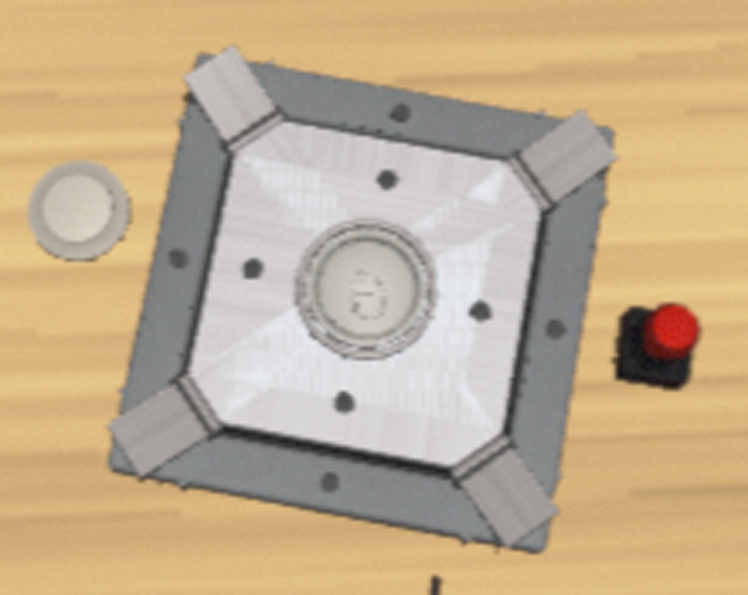

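The frame is at about (542.0, 20.4), yaw −13.3°, with its top at 75 and the plate top at 85, which matches the sizes given. The tool is already aligned with the frame to within about 0.5°. I'll check clearances, then go to corner d with the fingers shut.

```bash
cat >> h.py <<'E'
C=np.array([542.0,20.4]); YAW=np.radians(-13.3)
def fr(x,y):
    c,s=np.cos(YAW),np.sin(YAW); return C+np.array([c*x-s*y,s*x+c*y])
PT={}
for k,(sx,sy) in dict(a=(1,1),b=(1,-1),c=(-1,-1),d=(-1,1)).items():
    r=2**-.5; PT['corner_'+k]=fr(70*sx*r,70*sy*r); PT['tongue_'+k]=fr(126*sx*r,126*sy*r)
def delta(s,p,z):
    "tool-axis shift (mm) from state s to world p,z"
    from scipy.spatial.transform import Rotation as R
    return R.from_euler('xyz',s['tcp_rot']).as_matrix().T@(np.array([p[0],p[1],z])-s['eef_pos'])
E
python3 - <<'E'
from h import *
c=dict(np.load("pics/topcal.npz")); P=cloud(np.load("pics/top0.npy"),c)
m=(P[...,0]>440)&(P[...,0]<800)&(abs(P[...,1])<250)
far=P[m&(P[...,0]>690)]; print("cans max z",np.percentile(far[:,2],99.5), "nearest x of high",far[far[:,2]>90][:,0].min())
near=P[m&(P[...,0]<690)]; print(np.percentile(near[:,2],[99,99.9,100]))
for k,v in PT.items(): print(k,v.round(1))
im=cv2.imread("pics/top0.png")
for k,v in PT.items():
    q=proj(c,[*v,85 if 'corner' in k else 86])[0]; print(k,q.round(0))
    cv2.circle(im,tuple(int(x) for x in q.round()),1,(0,0,255),-1)
cv2.imwrite("pics/topm.png",cv2.resize(im[165:340,225:445],None,fx=3.4,fy=3.4))
E
```

```text
cans max z 124.56052465977069 nearest x of high 735.372078727197
[ 91.01959965 123.8962265  127.04143289]
corner_a [601.6  57.2]
tongue_a [649.2  86.6]
corner_b [578.8 -39.2]
tongue_b [608.2 -86.8]
corner_c [482.4 -16.4]
tongue_c [434.8 -45.8]
corner_d [505.2  80. ]
tongue_d [475.8 127.6]
corner_a [309. 215.]
tongue_a [290. 188.]
corner_b [368. 226.]
tongue_b [396. 208.]
corner_c [358. 286.]
tongue_c [378. 315.]
corner_d [297. 274.]
tongue_d [267. 294.]
```

View pics/topm.png

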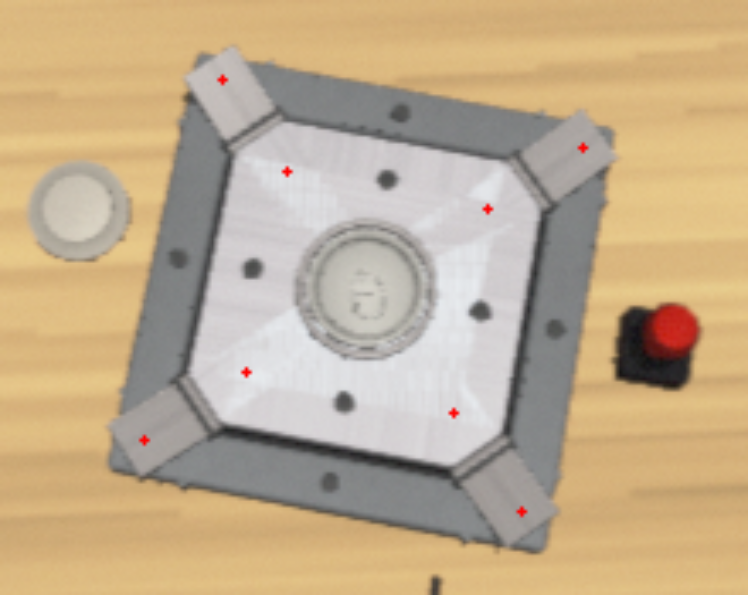

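{"method": "arm_command", "body": {"targets": [[[0, 0, 0], [-0.0295, -0.0267, 0], 255], [[0, 0, 0], [-0.059, -0.0534, 0], 255], [[0, 0, 0], [-0.0885, -0.08, 0], 255], [[0, 0, 0], [-0.118, -0.1067, 0], 255], [[0, 0, 0], [-0.1475, -0.1334, 0], 255], [[0, 0, 0], [-0.177, -0.16, 0], 255], [[0, 0, 0], [-0.2065, -0.1867, 0], 255], [[0, 0, 0], [-0.236, -0.2133, 0], 255]]}}

```text
t: 0.9
eef_pos: [327.9, 342.1, 178.2]
tcp_rot: [-3.142, -0.0, 2.901]
ft_force: [0.9, -0.6, 0.0]
opening: 0.386
```

The marked points sit on the plate corners and the tongues as expected. Moving on to above corner d.

{"method": "arm_command", "body": {"targets": [[[0, 0, 0], [-0.0335, -0.0305, 0], 255], [[0, 0, 0], [-0.067, -0.061, 0], 255], [[0, 0, 0], [-0.1005, -0.0915, 0], 255], [[0, 0, 0], [-0.134, -0.122, 0], 255], [[0, 0, 0], [-0.1675, -0.1525, 0.01], 255], [[0, 0, 0], [-0.201, -0.183, 0.03], 255], [[0, 0, 0], [-0.2355, -0.2135, 0.055], 255], [[0, 0, 0], [-0.2355, -0.2135, 0.07], 255]]}}

```text
t: 1.7
eef_pos: [507.1, 76.5, 106.6]
tcp_rot: [-3.141, 0.0, 2.897]
ft_force: [-0.3, 0.6, -0.3]
opening: 0.006
```

Run:
```python
from cell import env, read_camera, get_calibration
from h import *
s=env.state(); p,d=read_camera("wrist"); c=get_calibration("wrist")
print(s['eef_pos'],s['tcp_rot'],s['ft_force'],s['opening'],s['t'],delta(s,PT['corner_d'],85))
cv2.imwrite("pics/w1.png",p); np.save("pics/w1.npy",d); np.savez("pics/w1cal.npz",**{k:np.array(v) for k,v in c.items()})
p,d=read_camera("scene"); cv2.imwrite("pics/s1.png",p)
```

```text
[507.14033722  76.4898976  106.62131142] [-3.14127035e+00  7.98296726e-05  2.89697542e+00] [-0.30360841  0.61754544 -0.28399673] 0.00578508362287793 1.7 [ 2.70744703  2.90483268 21.62016023]
```

View pics/w1.png

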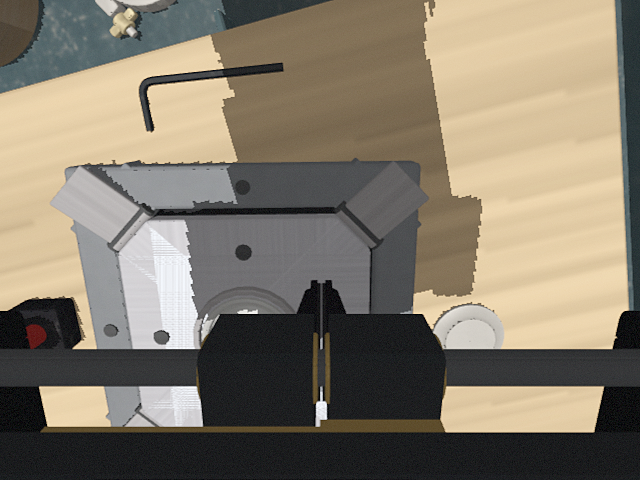

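View pics/s1.png

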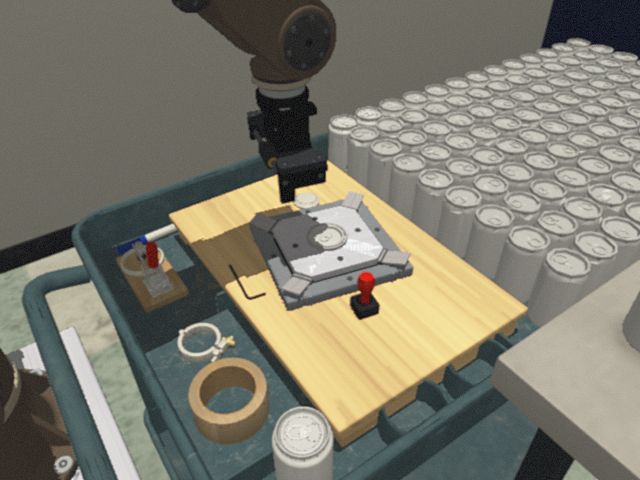

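The wrist view shows the shut fingertips at about (321,285), just inside corner d, with tongue d at (390,195) and tongue c at (100,205). The arm was still settling, so I'll take one still picture to cross-check the frame position.

Run:
```python
from cell import env, read_camera, get_calibration
from h import *
c=get_calibration("wrist"); s=env.state(); p,d=read_camera("wrist")
print(s['eef_pos'],s['tcp_rot'],s['ft_force'],s['t'],delta(s,PT['corner_d'],85), env.state()['eef_pos'])
cv2.imwrite("pics/w2.png",p); P=cloud(d,c)
z=P[...,2]; 
m=(d>0)&(z>80)&(z<90); m[270:]=0
print(np.median(z[m]))
# expected outlines
im=p.copy()
r=2**-.5
pts=[]
for x,y,zz in [(-105,105,75),(-105,-105,75)]: pts.append([*fr(x,y),zz])
for k in PT: pts.append([*PT[k],85 if 'corner' in k else 86])
# cut corner vertices: cut edge 92 from centre
k=92/r-75
for sx,sy in[(-1,1),(-1,-1)]:
    pts.append([*fr(sx*75,sy*k),85]);pts.append([*fr(sx*k,sy*75),85])
for q in proj(c,pts): cv2.drawMarker(im,tuple(int(v) for v in q.round()),(0,0,255),cv2.MARKER_CROSS,8,1)
cv2.imwrite("pics/w2m.png",im)
```

```text
[504.34406953  78.91053028 106.13786763] [-3.14059405 -0.00410169  2.89842654] [-0.63131312  0.10882884  0.4019739 ] 1.8 [-0.68201781  1.24675008 21.13401353] [504.50827169  79.76039248 107.44965371]
85.82397468171916
```

View pics/w2m.png

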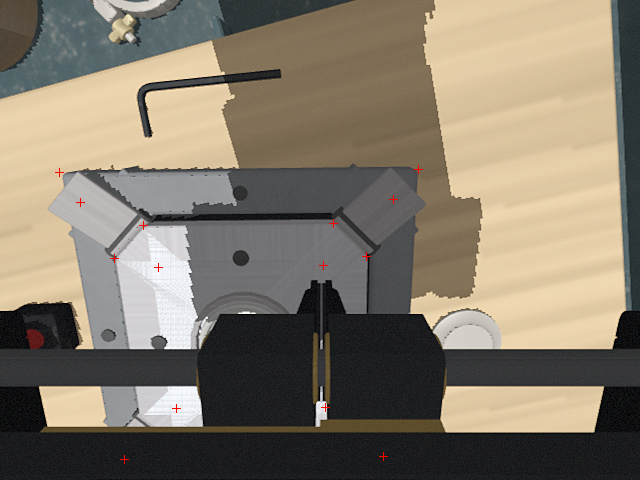

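The predicted points agree with the wrist view to about 1–2 mm. Now I'll descend onto corner d.

{"method": "arm_command", "body": {"targets": [[[0, 0, 0], [0, 0, 0.012], 255], [[0, 0, 0], [0, 0, 0.018], 255], [[0, 0, 0], [0, 0, 0.02], 255], [[0, 0, 0], [0, 0, 0.02], 255], [[0, 0, 0], [0, 0, 0.02], 255]]}}

```text
t: 2.35
eef_pos: [505.2, 80.3, 88.5]
tcp_rot: [3.141, 0.0, 2.901]
ft_force: [0.6, 0.4, -0.1]
opening: 0.007
```

{"method": "arm_command", "body": {"targets": [[[0, 0, 0], [0, 0, 0.001], 255], [[0, 0, 0], [0, 0, 0.002], 255], [[0, 0, 0], [0, 0, 0.003], 255], [[0, 0, 0], [0, 0, 0.003], 255]]}}

```text
t: 2.75
eef_pos: [505.1, 80.0, 85.1]
tcp_rot: [3.142, -0.0, 2.901]
ft_force: [-0.1, 0.1, -0.3]
opening: 0.005
```

{"method": "arm_command", "body": {"targets": [[[0, 0, 0], [0, 0, 0.0005], 255], [[0, 0, 0], [0, 0, 0.001], 255], [[0, 0, 0], [0, 0, 0.001], 255], [[0, 0, 0], [0, 0, 0.001], 255]]}}

```text
t: 3.15
eef_pos: [505.2, 80.1, 84.2]
tcp_rot: [3.142, -0.0, 2.901]
ft_force: [-0.4, -0.2, 0.2]
opening: 0.004
```

```bash
python3 -c "
from cell import env
s=env.state(); print(s['eef_pos'],s['ft_force'],s['qvel'])"
```

```text
[505.1538492   80.06318244  84.21156132] [-0.38189814 -0.17257832  0.20625349] [-0.00055918 -0.00170211  0.00112874  0.00058668 -0.0001082  -0.0001999 ]
```

{"method": "arm_command", "body": {"targets": [[[0, 0, 0], [0, 0, 0.0005], 255], [[0, 0, 0], [0, 0, 0.001], 255], [[0, 0, 0], [0, 0, 0.001], 255], [[0, 0, 0], [0, 0, 0.001], 255]]}}

```text
t: 3.55
eef_pos: [505.1, 80.1, 83.2]
tcp_rot: [3.141, -0.0, 2.901]
ft_force: [0.4, 0.1, -0.2]
opening: 0.005
```

{"method": "arm_command", "body": {"targets": [[[0, 0, 0], [0, 0, 0.0005], 255], [[0, 0, 0], [0, 0, 0.001], 255], [[0, 0, 0], [0, 0, 0.001], 255], [[0, 0, 0], [0, 0, 0.001], 255]]}}

```text
t: 3.95
eef_pos: [505.1, 80.1, 82.2]
tcp_rot: [3.142, 0.0, 2.901]
ft_force: [-0.6, 0.1, 0.1]
opening: 0.004
```

{"method": "arm_command", "body": {"targets": [[[0, 0, 0], [0, 0, 0.0005], 255], [[0, 0, 0], [0, 0, 0.001], 255], [[0, 0, 0], [0, 0, 0.001], 255], [[0, 0, 0], [0, 0, 0.001], 255]]}}

```text
t: 4.35
eef_pos: [505.2, 80.1, 81.2]
tcp_rot: [3.142, 0.0, 2.901]
ft_force: [-0.6, -0.3, 0.4]
opening: 0.004
```

Run:
```python
from cell import env, read_camera, get_calibration
from h import *
print(env.state()['ft_force'],env.state()['eef_pos'])
p,d=read_camera("scene"); cv2.imwrite("pics/s3.png",cv2.resize(p[130:330,210:450],None,fx=3.2,fy=3,interpolation=cv2.INTER_CUBIC))
for i in range(4):
    p,d=read_camera("wrist"); print(env.state()['ft_force'])
cv2.imwrite("pics/w3.png",p)
```

```text
[-0.60710377 -0.28586324  0.37447045] [505.1651831   80.06438227  81.21688393]
[-0.315891    0.70327922 -0.17912881]
[ 0.54129007 -0.4521672   0.31044546]
[-0.70272674  0.21208522  1.02414996]
[ 0.23521575  0.15780013 -0.17115812]
```

View pics/s3.png

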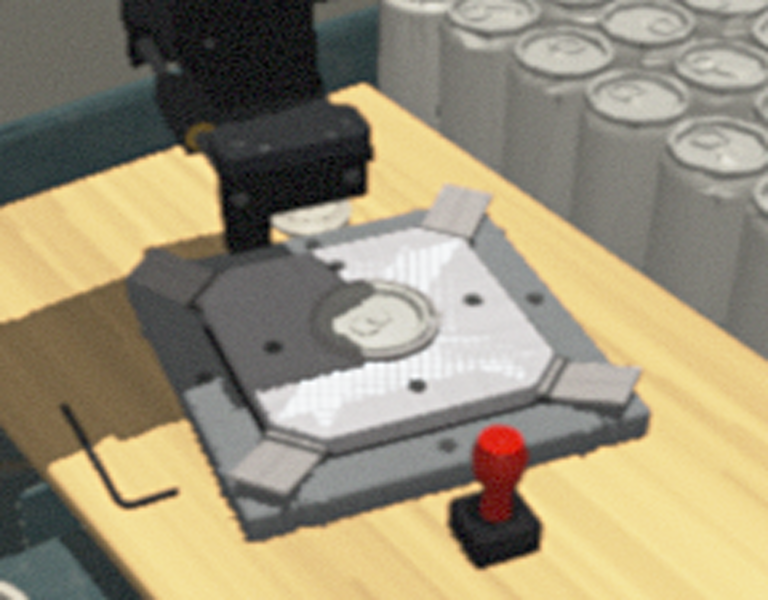

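Run:
```python
from h import *
c=dict(np.load("pics/scenecal.npz"))
def cr(q): return ((q-[210,130])*[3.2,3]).round(0)
for n,p in dict(cornerd=[505.2,80,85],tcp=[505.2,80,81.2],tcpup=[505.2,80,110],tongd=[*PT['tongue_d'],86],a=[*PT['corner_a'],85]).items(): print(n,cr(proj(c,p)))
```

```text
cornerd [[250. 290.]]
tcp [[251. 295.]]
tcpup [[248. 254.]]
tongd [[156. 265.]]
a [[424. 250.]]
```

View pics/w3.png

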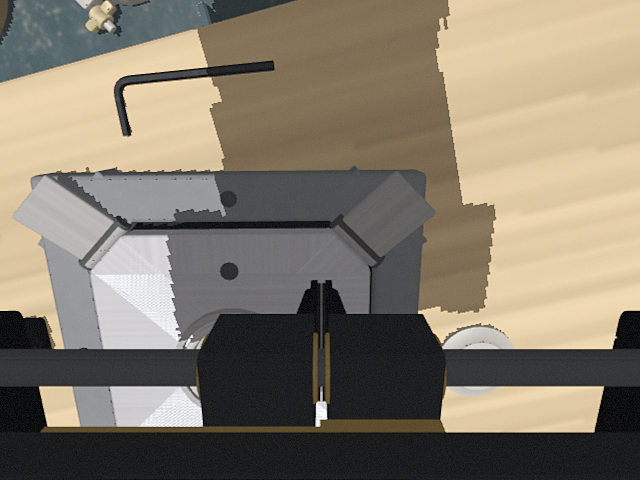

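The scene view shows the fingertips ending higher than the state's TCP would put them: at about (245,250) in the crop, where I expected (251,295). I'll measure them by depth.

Run:
```python
from cell import env, read_camera, get_calibration
from h import *
s=env.state()
for n in ["scene","top","wrist"]:
    c=get_calibration(n); p,d=read_camera(n); P=cloud(d,c); np.save(f"pics/{n}4.npy",d); cv2.imwrite(f"pics/{n}4.png",p)
    np.savez(f"pics/{n}4cal.npz",**{k:np.array(v) for k,v in c.items()})
    print(n,"tcp proj",proj(c,s['eef_pos']).round(0))
    m=(d>0)&(p.max(-1)<60)&(np.hypot(P[...,0]-505,P[...,1]-80)<30)
    Q=P[m]; v=np.argwhere(m)
    o=np.argsort(Q[:,2])[:400]
    print(len(Q),np.percentile(Q[:,2],[0,1,5,20,50]) if len(Q) else '')
    low=Q[(Q[:,2]<np.percentile(Q[:,2],10))] if len(Q) else []
    if len(Q): print(low.min(0).round(1),low.max(0).round(1),low.mean(0).round(1))
```

```text
scene tcp proj [[288. 228.]]
414 [ 59.11885822  60.05823941  62.01707504 128.70089236 231.71411476]
[477.2  69.2  59.1] [512.7  95.1 120.1] [489.3  80.   85.1]
top tcp proj [[297. 275.]]
0 
wrist tcp proj [[321. 277.]]
16029 [ 60.37135346  62.15442594 133.20989058 219.72295639 229.84888686]
[476.1  67.5  60.4] [526.2 110.  152.4] [491.2  85.2 118.2]
```

Run:
```python
from h import *
c=dict(np.load("pics/scene4cal.npz")); P=cloud(np.load("pics/scene4.npy"),c)
for r in range(196,234,2):
    print(r,[tuple(P[r,u].round(0).astype(int)) for u in (280,284,288,292)])
```

```text
196 [(np.int64(453), np.int64(8), np.int64(210)), (np.int64(459), np.int64(7), np.int64(208)), (np.int64(465), np.int64(6), np.int64(207)), (np.int64(469), np.int64(3), np.int64(206))]
198 [(np.int64(453), np.int64(8), np.int64(207)), (np.int64(459), np.int64(8), np.int64(204)), (np.int64(464), np.int64(5), np.int64(204)), (np.int64(470), np.int64(4), np.int64(202))]
200 [(np.int64(453), np.int64(8), np.int64(203)), (np.int64(458), np.int64(7), np.int64(202)), (np.int64(156), np.int64(-523), np.int64(635)), (np.int64(470), np.int64(4), np.int64(199))]
202 [(np.int64(452), np.int64(8), np.int64(200)), (np.int64(458), np.int64(6), np.int64(199)), (np.int64(463), np.int64(3), np.int64(198)), (np.int64(470), np.int64(5), np.int64(194))]
204 [(np.int64(452), np.int64(8), np.int64(197)), (np.int64(496), np.int64(73), np.int64(140)), (np.int64(504), np.int64(74), np.int64(136)), (np.int64(509), np.int64(71), np.int64(135))]
206 [(np.int64(492), np.int64(79), np.int64(134)), (np.int64(496), np.int64(75), np.int64(135)), (np.int64(503), np.int64(73), np.int64(133)), (np.int64(510), np.int64(7
[... 1750 characters left out ...]
nt64(86)), (np.int64(502), np.int64(88), np.int64(83)), (np.int64(506), np.int64(83), np.int64(84)), (np.int64(512), np.int64(79), np.int64(84))]
228 [(np.int64(492), np.int64(85), np.int64(85)), (np.int64(498), np.int64(81), np.int64(85)), (np.int64(503), np.int64(78), np.int64(84)), (np.int64(509), np.int64(74), np.int64(84))]
230 [(np.int64(490), np.int64(82), np.int64(83)), (np.int64(495), np.int64(77), np.int64(85)), (np.int64(500), np.int64(72), np.int64(86)), (np.int64(505), np.int64(67), np.int64(86))]
232 [(np.int64(487), np.int64(76), np.int64(85)), (np.int64(494), np.int64(75), np.int64(82)), (np.int64(497), np.int64(68), np.int64(85)), (np.int64(503), np.int64(65), np.int64(85))]
```

View pics/scene4.png

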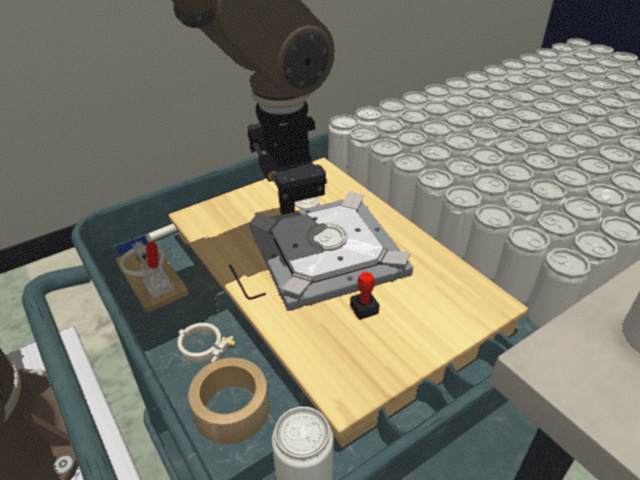

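```bash
python3 - <<'E'
from h import *
c=dict(np.load("pics/wrist4cal.npz")); P=cloud(np.load("pics/wrist4.npy"),c); 
print("cam",np.array(c['world_from_camera'])[:3,3])
for r in (276,279,282,285,290,300,310,320,340,360,400,430,450): print(r,[tuple(P[r,u].round(0).astype(int).tolist()) for u in (305,314,328,338,400)])
E
python3 - <<'E'
import cv2
im=cv2.imread('pics/scene4.png')
cv2.imwrite('pics/sc4z.png',cv2.resize(im[120:260,230:360],None,fx=4.5,fy=4.2,interpolation=cv2.INTER_CUBIC)*1)
import numpy as np
z=cv2.imread('pics/sc4z.png'); cv2.imwrite('pics/sc4z.png',(255*(z/255.)**.5).astype('uint8'))
E
```

```text
cam [429.51482702  98.27692383 288.68469875]
276 [(501, 72, 85), (502, 77, 85), (504, 84, 85), (505, 89, 86), (518, 123, 75)]
279 [(503, 72, 86), (504, 76, 85), (506, 84, 85), (507, 89, 86), (519, 122, 75)]
282 [(505, 71, 85), (493, 80, 120), (494, 86, 121), (509, 88, 85), (521, 122, 76)]
285 [(506, 71, 86), (492, 80, 125), (494, 86, 125), (511, 88, 85), (522, 121, 76)]
290 [(492, 76, 130), (492, 80, 131), (494, 86, 130), (513, 87, 85), (525, 121, 77)]
300 [(492, 77, 140), (493, 80, 140), (494, 85, 141), (495, 89, 141), (531, 120, 76)]
310 [(492, 77, 150), (492, 80, 150), (494, 85, 150), (494, 89, 150), (537, 118, 77)]
320 [(470, 85, 204), (492, 80, 159), (471, 90, 205), (471, 92, 205), (475, 106, 204)]
340 [(469, 85, 214), (471, 86, 211), (472, 89, 211), (471, 92, 214), (475, 104, 213)]
360 [(471, 85, 218), (473, 86, 216), (474, 89, 215), (472, 91, 220), (475, 103, 220)]
400 [(479, 83, 219), (482, 84, 217), (483, 87, 217), (480, 89, 220), (484, 101, 220)]
430 [(482, 82, 224), (484, 83, 222), (484, 86, 223), (485, 88, 223), (488, 100, 223)]
450 [(478, 84, 234), (479, 85, 234), (480, 87, 233), (480, 89, 234), (483, 99, 233)]
```

View pics/sc4z.png

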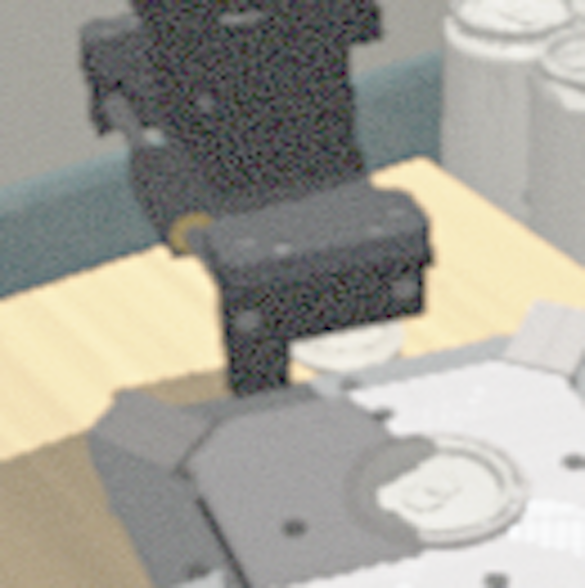

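All three views and the missing contact force agree. The shut fingers really end at z≈117, about 35 mm above the reported TCP, so contact should come at a reported TCP z of about 50. I'll keep descending with the force watched.

{"method": "arm_command", "body": {"targets": [[[0, 0, 0], [0, 0, 0.008], 255], [[0, 0, 0], [0, 0, 0.016], 255], [[0, 0, 0], [0, 0, 0.022], 255], [[0, 0, 0], [0, 0, 0.024], 255], [[0, 0, 0], [0, 0, 0.024], 255]]}}

```text
t: 5.25
eef_pos: [504.9, 80.1, 56.7]
tcp_rot: [-3.141, -0.001, 2.901]
ft_force: [0.6, -0.3, -0.3]
opening: 0.009
```

Run:
```python
from cell import env, read_camera, get_calibration
from h import *
s=env.state();print(s['eef_pos'],s['ft_force'])
c=get_calibration("wrist"); p,d=read_camera("wrist"); P=cloud(d,c)
for r in range(270,296,3): print(r,[tuple(P[r,u].round(0).astype(int).tolist()) for u in (305,314,328,338)])
p,d=read_camera("scene"); cv2.imwrite("pics/s5.png",cv2.resize(p[120:260,230:360],None,fx=4.5,fy=4.2,interpolation=cv2.INTER_CUBIC))
```

```text
[504.94057943  80.08017798  56.7008907 ] [ 0.55470126 -0.27639143 -0.26538977]
270 [(489, 76, 87), (490, 80, 86), (492, 86, 86), (493, 91, 87)]
273 [(491, 76, 86), (492, 80, 86), (494, 86, 85), (494, 91, 87)]
276 [(493, 75, 85), (493, 79, 87), (495, 86, 86), (496, 90, 85)]
279 [(494, 75, 85), (494, 79, 86), (496, 85, 87), (497, 90, 87)]
282 [(495, 75, 87), (492, 80, 98), (494, 86, 96), (498, 90, 87)]
285 [(496, 74, 87), (492, 80, 101), (494, 86, 100), (500, 89, 86)]
288 [(498, 74, 87), (492, 80, 105), (494, 86, 103), (502, 89, 86)]
291 [(492, 76, 106), (492, 80, 107), (494, 86, 107), (503, 89, 86)]
294 [(491, 77, 111), (492, 80, 110), (494, 86, 110), (495, 89, 109)]
```

View pics/s5.png

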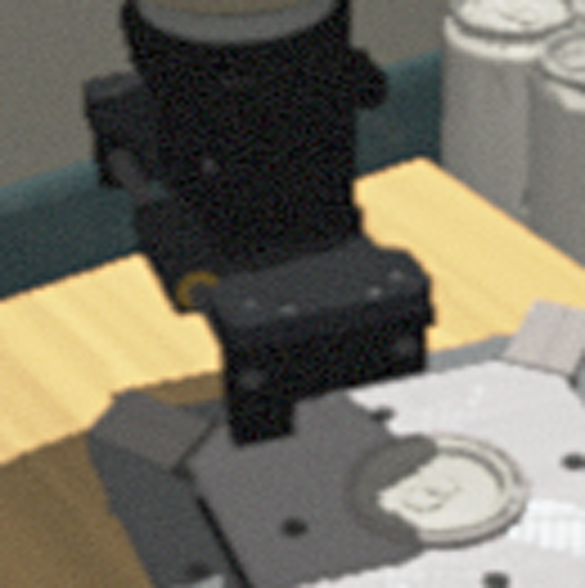

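The fingertips now sit about 9–10 mm above the plate at a reported z of 56.7. Continuing in small steps.

{"method": "arm_command", "body": {"targets": [[[0, 0, 0], [0, 0, 0.003], 255], [[0, 0, 0], [0, 0, 0.005], 255], [[0, 0, 0], [0, 0, 0.006], 255], [[0, 0, 0], [0, 0, 0.006], 255], [[0, 0, 0], [0, 0, 0.006], 255]]}}

```text
t: 5.85
eef_pos: [505.1, 80.1, 51.3]
tcp_rot: [3.142, 0.0, 2.901]
ft_force: [0.0, -0.1, -0.1]
opening: 0.002
```

{"method": "arm_command", "body": {"targets": [[[0, 0, 0], [0, 0, 0.0005], 255], [[0, 0, 0], [0, 0, 0.001], 255], [[0, 0, 0], [0, 0, 0.0015], 255], [[0, 0, 0], [0, 0, 0.0015], 255]]}}

```text
t: 6.25
eef_pos: [505.1, 80.1, 49.7]
tcp_rot: [3.142, -0.0, 2.901]
ft_force: [-0.3, -0.2, 0.2]
opening: 0.006
```

{"method": "arm_command", "body": {"targets": [[[0, 0, 0], [0, 0, 0.0005], 255], [[0, 0, 0], [0, 0, 0.001], 255], [[0, 0, 0], [0, 0, 0.001], 255]]}}

```text
t: 6.55
eef_pos: [505.2, 80.1, 48.7]
tcp_rot: [3.141, -0.0, 2.901]
ft_force: [-0.6, -0.2, 1.7]
opening: 0.002
```

{"method": "arm_command", "body": {"targets": [[[0, 0, 0], [0, 0, 0.0003], 255], [[0, 0, 0], [0, 0, 0.0005], 255], [[0, 0, 0], [0, 0, 0.0005], 255]]}}

```text
t: 6.85
eef_pos: [505.2, 80.1, 48.4]
tcp_rot: [3.141, 0.0, 2.901]
ft_force: [-0.7, 1.2, 3.4]
opening: 0.004
```

{"method": "arm_command", "body": {"targets": [[[0, 0, 0], [0, 0, 0.0003], 255], [[0, 0, 0], [0, 0, 0.0005], 255], [[0, 0, 0], [0, 0, 0.0005], 255]]}}

```text
t: 7.15
eef_pos: [505.2, 80.2, 48.1]
tcp_rot: [3.141, 0.0, 2.901]
ft_force: [-2.0, 1.4, 8.5]
opening: 0.003
```

Force climbs from 1.7 to 8.5 N in about 0.6 mm, so corner d is solid. Contact comes at a reported z of about 48.8. Lifting and going to corner c.

{"method": "arm_command", "body": {"targets": [[[0, 0, 0], [0, 0, -0.012], 255], [[0, 0, 0], [-0.0002, -0.025, -0.012], 255], [[0, 0, 0], [-0.0004, -0.06, -0.012], 255], [[0, 0, 0], [-0.0008, -0.09, -0.012], 255], [[0, 0, 0], [-0.0008, -0.099, -0.012], 255], [[0, 0, 0], [-0.0008, -0.099, -0.009], 255], [[0, 0, 0], [-0.0008, -0.099, -0.004], 255], [[0, 0, 0], [-0.0008, -0.099, -0.004], 255]]}}

```text
t: 7.95
eef_pos: [482.2, -15.3, 51.1]
tcp_rot: [3.141, -0.001, 2.902]
ft_force: [0.2, 0.4, 0.6]
opening: 0.005
```

Run:
```python
from cell import env
from h import *
s=env.state();print(s['eef_pos'],s['ft_force'],delta(s,PT['corner_c'],48.8))
```

```text
[482.23586893 -15.3221772   51.10363021] [0.18948899 0.37092753 0.59092368] [-0.45555146 -0.98142412  2.30312075]
```

{"method": "arm_command", "body": {"targets": [[[0, 0, 0], [0, 0, 0.001], 255], [[0, 0, 0], [0, 0, 0.002], 255], [[0, 0, 0], [0, 0, 0.0025], 255], [[0, 0, 0], [0, 0, 0.0025], 255]]}}

```text
t: 8.35
eef_pos: [482.3, -16.1, 49.2]
tcp_rot: [3.142, -0.0, 2.901]
ft_force: [-0.0, 0.4, -0.7]
opening: 0.004
```

{"method": "arm_command", "body": {"targets": [[[0, 0, 0], [0, 0, 0.0005], 255], [[0, 0, 0], [0, 0, 0.001], 255], [[0, 0, 0], [0, 0, 0.001], 255]]}}

```text
t: 8.65
eef_pos: [482.4, -16.3, 48.4]
tcp_rot: [3.141, 0.0, 2.901]
ft_force: [-1.1, 0.2, 3.0]
opening: 0.007
```

{"method": "arm_command", "body": {"targets": [[[0, 0, 0], [0, 0, 0.0005], 255], [[0, 0, 0], [0, 0, 0.001], 255], [[0, 0, 0], [0, 0, 0.001], 255]]}}

```text
t: 8.95
eef_pos: [482.4, -16.4, 47.9]
tcp_rot: [-3.142, 0.001, 2.901]
ft_force: [-3.8, -1.2, 12.4]
opening: 0.007
```

Corner c is solid too: 3 to 12.4 N in 0.5 mm. On to corner b.

{"method": "arm_command", "body": {"targets": [[[0, 0, 0], [0, 0, -0.012], 255], [[0, 0, 0], [-0.025, 0.0002, -0.0125], 255], [[0, 0, 0], [-0.06, 0.0004, -0.0125], 255], [[0, 0, 0], [-0.09, 0.0008, -0.0125], 255], [[0, 0, 0], [-0.099, 0.0008, -0.0125], 255], [[0, 0, 0], [-0.099, 0.0008, -0.009], 255], [[0, 0, 0], [-0.099, 0.0008, -0.004], 255], [[0, 0, 0], [-0.099, 0.0008, -0.004], 255]]}}

```text
t: 9.75
eef_pos: [577.1, -38.7, 50.4]
tcp_rot: [-3.142, -0.002, 2.901]
ft_force: [-0.3, 0.3, 1.4]
opening: 0.005
```

Run:
```python
from cell import env
from h import *
s=env.state();print(s['eef_pos'],s['ft_force'],delta(s,PT['corner_b'],48.8))
```

```text
[577.05075914 -38.6945799   50.37571707] [-0.33845575  0.328582    1.36962154] [-1.79591727 -0.03596206  1.57181783]
```

{"method": "arm_command", "body": {"targets": [[[0, 0, 0], [0, 0, 0.001], 255], [[0, 0, 0], [0, 0, 0.0015], 255], [[0, 0, 0], [0, 0, 0.0015], 255], [[0, 0, 0], [0, 0, 0.0015], 255]]}}

```text
t: 10.15
eef_pos: [578.6, -39.1, 49.8]
tcp_rot: [3.142, 0.0, 2.901]
ft_force: [-0.7, -0.0, 0.5]
opening: 0.005
```

{"method": "arm_command", "body": {"targets": [[[0, 0, 0], [0, 0, 0.0005], 255], [[0, 0, 0], [0, 0, 0.001], 255], [[0, 0, 0], [0, 0, 0.001], 255]]}}

```text
t: 10.45
eef_pos: [578.6, -39.1, 48.6]
tcp_rot: [3.141, -0.0, 2.901]
ft_force: [0.8, -0.9, 0.7]
opening: 0.004
```

{"method": "arm_command", "body": {"targets": [[[0, 0, 0], [0, 0, 0.0005], 255], [[0, 0, 0], [0, 0, 0.001], 255], [[0, 0, 0], [0, 0, 0.001], 255]]}}

```text
t: 10.75
eef_pos: [578.7, -39.1, 47.7]
tcp_rot: [3.142, 0.0, 2.901]
ft_force: [0.1, 0.2, 1.0]
opening: 0.005
```

At 47.7 the force is only 1 N, where the other corners already resisted, so b looks loose. Pressing on.

{"method": "arm_command", "body": {"targets": [[[0, 0, 0], [0, 0, 0.0005], 255], [[0, 0, 0], [0, 0, 0.001], 255], [[0, 0, 0], [0, 0, 0.001], 255]]}}

```text
t: 11.05
eef_pos: [578.7, -39.2, 46.7]
tcp_rot: [3.142, 0.0, 2.901]
ft_force: [1.0, 0.1, 0.9]
opening: 0.003
```

{"method": "arm_command", "body": {"targets": [[[0, 0, 0], [0, 0, 0.0005], 255], [[0, 0, 0], [0, 0, 0.001], 255], [[0, 0, 0], [0, 0, 0.0015], 255], [[0, 0, 0], [0, 0, 0.0015], 255]]}}

```text
t: 11.45
eef_pos: [578.8, -39.2, 45.2]
tcp_rot: [3.142, 0.0, 2.901]
ft_force: [1.3, -0.6, 2.7]
opening: 0.009
```

{"method": "arm_command", "body": {"targets": [[[0, 0, 0], [0, 0, 0.0005], 255], [[0, 0, 0], [0, 0, 0.001], 255], [[0, 0, 0], [0, 0, 0.001], 255]]}}

```text
t: 11.75
eef_pos: [578.9, -39.2, 44.6]
tcp_rot: [3.142, 0.001, 2.901]
ft_force: [0.9, -2.8, 5.4]
opening: 0.004
```

{"method": "arm_command", "body": {"targets": [[[0, 0, 0], [0, 0, 0.0005], 255], [[0, 0, 0], [0, 0, 0.001], 255], [[0, 0, 0], [0, 0, 0.001], 255]]}}

```text
t: 12.05
eef_pos: [579.0, -39.3, 44.3]
tcp_rot: [3.142, 0.001, 2.901]
ft_force: [-1.8, -1.9, 13.5]
opening: 0.004
```

Corner b sank about 4.5 mm under about 2 N, then met a hard stop (13.5 N at 44.3), so b is the loose corner and has been pressed right down. Letting it spring back and moving over tongue b.

{"method": "arm_command", "body": {"targets": [[[0, 0, 0], [0, 0, 0], 255], [[0, 0, 0], [0, 0, -0.006], 255], [[0, 0, 0], [0, 0, -0.018], 255], [[0, 0, 0], [0, 0, -0.02], 255], [[0, 0, 0], [-0.02, -0.02, -0.02], 255], [[0, 0, 0], [-0.04, -0.039, -0.02], 255], [[0, 0, 0], [-0.04, -0.039, -0.02], 255], [[0, 0, 0], [-0.04, -0.039, -0.02], 255]]}}

```text
t: 12.85
eef_pos: [607.8, -86.5, 62.9]
tcp_rot: [3.141, -0.001, 2.9]
ft_force: [-0.1, 0.2, 0.1]
opening: 0.005
```

Run:
```python
from cell import env, read_camera, get_calibration
from h import *
s=env.state();print(s['t'],s['eef_pos'],s['ft_force'],delta(s,PT['tongue_b'],49.8))
c=get_calibration("scene"); p,d=read_camera("scene"); cv2.imwrite("pics/s6.png",cv2.resize(p[110:320,230:430],None,fx=3.8,fy=2.8*1,interpolation=cv2.INTER_CUBIC))
P=cloud(d,c)
# tongue-top heights at press points and just at outer part
for k in 'abcd':
    for rr in (116,126,134):
        sx,sy=dict(a=(1,1),b=(1,-1),c=(-1,-1),d=(-1,1))[k]; q=fr(rr*sx*2**-.5,rr*sy*2**-.5)
        m=np.hypot(P[...,0]-q[0],P[...,1]-q[1])<4; m&=P[...,2]<105
        print(k,rr,m.sum(),np.median(P[m][:,2]).round(1) if m.any() else None)
```

```text
12.85 [607.75807152 -86.53842207  62.89083078] [-0.07784184  0.15156991  0.12043017] [-0.51304924 -0.15136571 13.09034075]
a 116 14 83.0
a 126 11 85.9
a 134 9 87.4
b 116 12 83.6
b 126 13 86.7
b 134 33 88.8
c 116 14 83.7
c 126 16 85.7
c 134 35 86.8
d 116 16 83.6
d 126 12 85.8
d 134 12 87.0
```

View pics/s6.png

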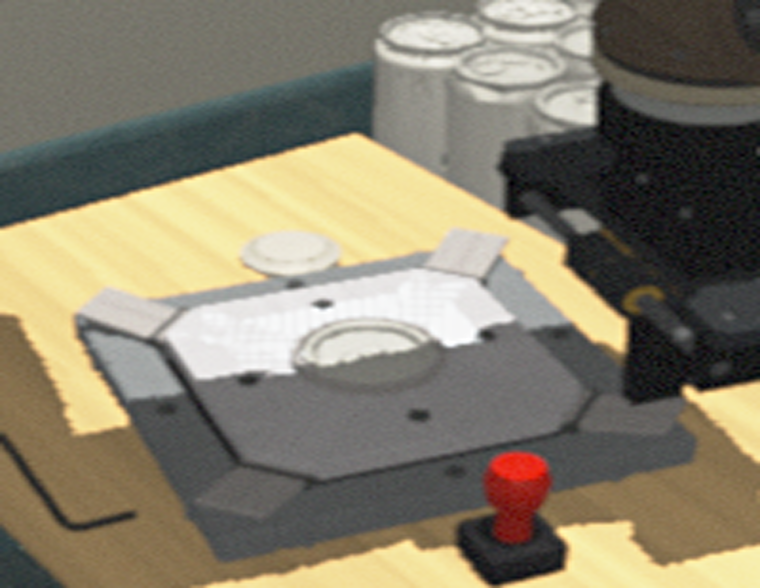

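The fingers hover over tongue b at crop (650,395). All four tongues still read z≈86 at their press points, so none has been bent. Pressing tongue b.

{"method": "arm_command", "body": {"targets": [[[0, 0, 0], [0, 0, 0.004], 255], [[0, 0, 0], [0, 0, 0.007], 255], [[0, 0, 0], [0, 0, 0.009], 255], [[0, 0, 0], [0, 0, 0.01], 255], [[0, 0, 0], [0, 0, 0.011], 255], [[0, 0, 0], [0, 0, 0.012], 255]]}}

```text
t: 13.5
eef_pos: [608.3, -86.4, 51.3]
tcp_rot: [3.141, 0.0, 2.901]
ft_force: [-1.0, -0.4, 2.6]
opening: 0.004
```

{"method": "arm_command", "body": {"targets": [[[0, 0, 0], [0, 0, 0.001], 255], [[0, 0, 0], [0, 0, 0.002], 255], [[0, 0, 0], [0, 0, 0.003], 255]]}}

```text
t: 13.8
eef_pos: [608.5, -86.8, 48.4]
tcp_rot: [-3.141, 0.001, 2.901]
ft_force: [0.7, -2.0, 2.9]
opening: 0.005
```

{"method": "arm_command", "body": {"targets": [[[0, 0, 0], [0, 0, 0.001], 255], [[0, 0, 0], [0, 0, 0.002], 255], [[0, 0, 0], [0, 0, 0.002], 255]]}}

```text
t: 14.1
eef_pos: [608.3, -86.5, 46.1]
tcp_rot: [3.141, 0.0, 2.901]
ft_force: [2.2, -0.6, 2.3]
opening: 0.002
```

{"method": "arm_command", "body": {"targets": [[[0, 0, 0], [0, 0, 0.001], 255], [[0, 0, 0], [0, 0, 0.002], 255], [[0, 0, 0], [0, 0, 0.002], 255]]}}

```text
t: 14.4
eef_pos: [608.2, -86.5, 44.1]
tcp_rot: [3.141, -0.0, 2.901]
ft_force: [1.3, -1.6, 1.5]
opening: 0.007
```

{"method": "arm_command", "body": {"targets": [[[0, 0, 0], [0, 0, 0.001], 255], [[0, 0, 0], [0, 0, 0.0015], 255], [[0, 0, 0], [0, 0, 0.0015], 255]]}}

```text
t: 14.7
eef_pos: [608.3, -86.6, 42.9]
tcp_rot: [3.142, 0.0, 2.901]
ft_force: [-0.0, -1.1, 3.8]
opening: 0.003
```

{"method": "arm_command", "body": {"targets": [[[0, 0, 0], [0, 0, 0.0005], 255], [[0, 0, 0], [0, 0, 0.001], 255], [[0, 0, 0], [0, 0, 0.001], 255]]}}

```text
t: 15.0
eef_pos: [608.4, -86.5, 42.6]
tcp_rot: [3.142, 0.001, 2.901]
ft_force: [-0.8, -1.2, 11.7]
opening: 0.008
```

Hard stop at 42.6, against a predicted 42.8 for flat. I'll push a little more, then lift straight up and move clear.

{"method": "arm_command", "body": {"targets": [[[0, 0, 0], [0, 0, 0.0005], 255], [[0, 0, 0], [0, 0, 0.001], 255], [[0, 0, 0], [0, 0, 0.001], 255], [[0, 0, 0], [0, 0, 0.001], 255]]}}

```text
t: 15.4
eef_pos: [608.4, -86.5, 42.4]
tcp_rot: [3.142, 0.001, 2.901]
ft_force: [-4.5, -0.1, 20.7]
opening: 0.004
```

{"method": "arm_command", "body": {"targets": [[[0, 0, 0], [0, 0, -0.01], 255], [[0, 0, 0], [0, 0, -0.04], 255], [[0, 0, 0], [0, 0, -0.08], 255], [[0, 0, 0], [0, 0, -0.12], 255], [[0, 0, 0], [0, 0, -0.15], 255], [[0, 0, 0], [0, 0, -0.17], 255], [[0, 0, 0], [0, 0, -0.17], 255], [[0, 0, 0], [0, 0, -0.17], 255]]}}

```text
t: 16.2
eef_pos: [607.7, -86.3, 209.9]
tcp_rot: [3.141, -0.001, 2.901]
ft_force: [-0.4, 0.0, -1.4]
opening: 0.005
```

Run:
```python
from cell import env, read_camera, get_calibration
from h import *
s=env.state();print(s['t'],s['eef_pos'],s['ft_force'])
for n in ("scene","top"):
    c=get_calibration(n); p,d=read_camera(n); cv2.imwrite(f"pics/{n}7.png",p)
    if n=="scene": cv2.imwrite("pics/s7.png",cv2.resize(p[160:330,230:430],None,fx=3.8,fy=3.4,interpolation=cv2.INTER_CUBIC))
    P=cloud(d,c)
    for k in 'abcd':
      o=[]
      for rr in (70,106,116,126,134):
        sx,sy=dict(a=(1,1),b=(1,-1),c=(-1,-1),d=(-1,1))[k]; q=fr(rr*sx*2**-.5,rr*sy*2**-.5)
        m=np.hypot(P[...,0]-q[0],P[...,1]-q[1])<4.5; m&=P[...,2]<105
        o.append((rr,int(m.sum()),float(np.median(P[m][:,2]).round(1)) if m.any() else None))
      print(n,k,o)
```

```text
16.2 [607.68707693 -86.28769895 209.91736581] [-0.38505415  0.01623471 -1.37695284]
scene a [(70, 12, 84.1), (106, 14, 80.9), (116, 14, 83.2), (126, 16, 86.1), (134, 9, 87.2)]
scene b [(70, 16, 84.6), (106, 16, 78.2), (116, 19, 78.7), (126, 18, 78.4), (134, 19, 78.7)]
scene c [(70, 16, 84.2), (106, 12, 81.6), (116, 14, 83.5), (126, 19, 85.6), (134, 45, 76.2)]
scene d [(70, 12, 84.0), (106, 14, 81.1), (116, 15, 83.3), (126, 14, 85.2), (134, 13, 87.3)]
top a [(70, 23, 84.5), (106, 25, 80.9), (116, 23, 83.7), (126, 23, 85.7), (134, 20, 87.0)]
top b [(70, 0, None), (106, 0, None), (116, 0, None), (126, 0, None), (134, 0, None)]
top c [(70, 0, None), (106, 0, None), (116, 0, None), (126, 0, None), (134, 0, None)]
top d [(70, 26, 84.5), (106, 22, 80.9), (116, 27, 83.4), (126, 27, 85.5), (134, 26, 87.0)]
```

View pics/s7.png

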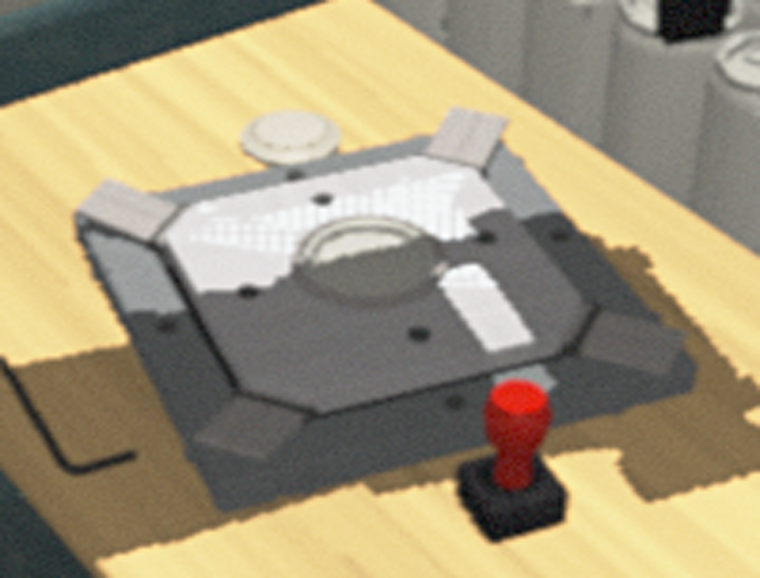

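View pics/top7.png

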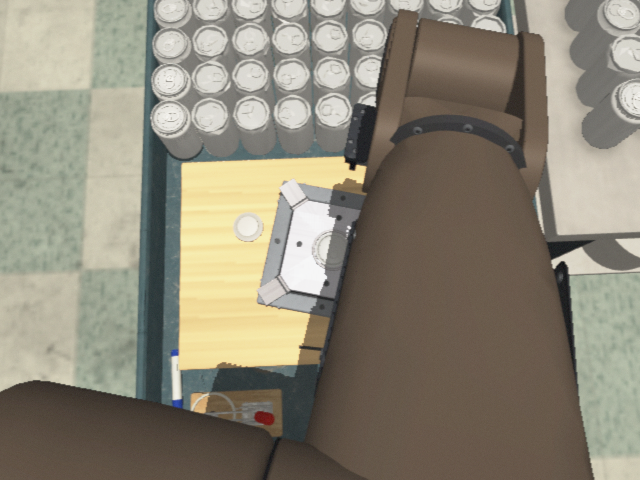

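Tongue b now reads 78–79 along its whole length, so it is flat. Tongues a, c and d read 85–86 at their press points, the plate corner has sprung back, and the bystanders lie where they were. The arm is well clear, so I'm handing in.

Run:
```python
from cell import env
s=env.state();print(s['t'],s['eef_pos'],s['ft_force'],abs(s['qvel']).max()); print(env.job_done())
```

```text
16.3 [607.48904887 -86.26612875 209.05751368] [-0.13332551 -0.42630191 -0.60102422] 0.005064441308036024
the job is handed in; nothing more can be done
None
```

The far right corner (b) is the loose one, and I pressed its shim tongue flat; the job was handed in at about 16 s with the arm clear.

- **Corners:** I pressed d, c and then b. d and c were solid: the force rose to 8.5 N and 12.4 N within about 1 mm. b sank about 4.5 mm under about 2 N and met a hard stop, where I pressed it to 13.5 N. I did not press a, since the loose corner was already found.
- **Tongue b:** I pressed it to its hard stop, reaching 20.7 N. By depth camera it then read z of about 78.5 mm along its whole length, against 79 for flat.
- **Other tongues:** a, c and d still read about 85–86 mm at their press points, against 86 when bent up. One reading near the outer end of c was 76.2 mm. I took it for the frame beside the tongue, because the other points on c were unchanged.
- **Bystanders:** The can end, stamp, cap and hex key looked unmoved in the last scene picture. In the last top picture the arm hid the right-hand side, so corners b and c were checked only from the scene camera.
- **One disagreement:** The shut fingertips really end about 36 mm above the reported TCP. The scene and wrist views and the first contacts agreed on this, so I worked all press heights from real contact.

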